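Bring the grinding bench back on after a tripped breaker

ROBOT

A 6-joint arm with a two-finger parallel gripper is mounted at the origin on the work surface. World frame = base frame: x ahead of the robot, y to its left, z up, the work surface at z = 0. Lengths are in mm, angles in rad, forces in N, time in s.
With the tool pointing down it reaches from about 400 to 825 mm from the base axis. Payload 7 kg.
Tool frame: the origin (TCP) lies at the very end of the fingers, on their centre line; the grasp point (between the pads) lies 19 mm behind it; z points along the fingers, y is the line along which they close (so a half turn about z gives the same grasp; the last joint's range is limited). The gripper opens to 88 mm and grips with 3 to 60 N. Pads are 19 mm wide; open, the fingers measure 130 mm over their backs; the gripper's body (78 mm by 193 mm) begins 47 mm behind the grasp point.
Start: joints at [-0.904, 0.359, 0.012, 0, -1.224, -0.288], TCP at [249.591, -627.136, 226.561] pointing down, gripper open.
Joint ranges: [-3.07, 3.07], [-1.43, 2.12], [-1.02, 1.25], [-3.03, 1.67], [-3.05, -0], [-3.03, 3.03]. Speed limits (rad/s): [2.39, 2.39, 3.01, 3.14, 3.14, 3.14].

INTERFACE

Orientations are given as a unit quaternion [x, y, z, w].
In Python, from plant import bot gives the robot as it stands. Calls block until the motion is done:
- bot.move_ptp(position, orientation): joint-space move of the TCP to a pose.
- bot.line_to(position, velocity=150, ori=None): straight line of the TCP; ori=None keeps the orientation; velocity is the mean speed in mm/s.
- bot.move_joints(angles): joint-space move.
- bot.move_gripper(opening, force=None): finger opening in mm; force is the grip in N (None keeps the last); returns when the fingers have stopped.
- bot.pause(seconds).
- bot.solve_ik(position, orientation): joint angles nearest the present ones, or None.
- bot.read_state(): the state.
- bot.camera(name): name is "scene" or "top" or "wrist"; returns the picture (420x560x3 uint8, red, green, blue); there is no depth.
- bot.get_calibration(name): a dict with "fx", "fy", "cx", "cy" (pixels), "view" (4x4, takes a point from world to camera coordinates); the wrist camera has in their place "T_tool_cam" (4x4, takes a point from camera to tool coordinates, whose origin is the TCP and whose axes are the flange's). Camera axes: x right, y up, looking along -z (the intrinsics and any distortion apply to the point x, -y, -z); pixel columns grow to the right and rows downward; lengths in mm; the calibration is good to about 2 mm. A picture is of the moment at which its call begins: read the wrist's pose just before it. get_calibration takes no time and is no camera call.
A pose or a line that the arm cannot do raises bot.Unreachable and nothing moves.
- bot.close_job(): hands the job in; it is judged then, once.
The state is a dict: "t": time; "joint_pos": joint angles; "qvel": joint speeds; "tau": joint torques, N m; "tcp_pos": TCP position; "eef_rot": TCP orientation; "contact_force": force on the tool from outside, world axes, zero at the start; "moment": the same for the moment, N m; "width": finger opening in mm; "finger_force": force on a finger pad.
Only numpy, scipy, OpenCV 4.12 (cv2) and the standard library are available. Lean on these libraries where they do the work, as an engineer would, in place of code of your own. Each camera call takes 0.05 s, during which the arm holds its last target. There are 200 camera calls.

TASK

The grinding bench has tripped. On the square breaker box push the popped-out reset pin fully home so that both pins sit equally low, then on the small loose switch box press the raised end of the rocker fully down to turn on the dust extractor, and only then press the square start key on the wide starter box fully down for a moment and let it spring back. Do it in that order and only by pressing: do not press the mushroom-headed stop button beside the start key, and do not pick up, knock or shift the switch box or anything else lying on the bench.

Things in the scene. Friction and masses are not known exactly. Their poses are not given: they have to be found in the camera images.
- breaker_box: Square grey steel box fixed to the bench, 100 x 100 x 70 high; origin at the centre of its underside, z up; may be turned any way about the vertical. On its flat top stand two identical round black reset pins, 16 dia, 50 apart, at (0, +25, 70) and (0, -25, 70) in its frame.
- pin_a (a joint): Travel of the reset pin at y = +25 of breaker_box: 0 m = popped out (top 12 mm above the box top), 0.008 m = fully home (top 4 mm above the box top). This is the pin that starts popped out. It moves straight down against about 3 N of friction, has no spring and stays where it is left.
- pin_b (a joint): Travel of the reset pin at y = -25 of breaker_box, same scale; it starts fully home (about 0.008 m) and stays there.
- pin_a_top (a point): Centre of the flat top face of pin_a; moves with the pin.
- switch_box: Loose (0.6 to 1.3 kg) grey plastic box standing on the bench, 130 (x) x 80 (y) x 60 high; origin at the centre of its underside, z up. Centred on its top is a black V-shaped (dished) rocker 60 long (along x) and 36 wide, pivoting about a line along the box's y axis 66 above the underside; at the start its +x end, the end away from the robot, is raised.
- rocker (a joint): Angle of the rocker: 0 rad = off, the +x end raised (its rim about 18 mm above the box top), 0.36 rad = on, +x end fully down (that half then almost level, about 7 mm above the box top). It is held by friction (about 3 N pressed 22 mm from the pivot), has no spring and stays where it is left. Starts within 0.03 rad of off.
- rocker_pad (a point): Point to press: on the upper face of the rocker's +x half, on its centre line, 22 mm from the pivot; sinks by about 7.5 mm as the rocker goes from off to on.
- starter: Wide bare-aluminium starter box of the grinder, fixed to the bench, 100 (x) x 170 (y) x 75 high; origin at the centre of its underside, z up. On top: the square start key at (0, +45) and the mushroom stop button at (0, -45) in its frame, both black.
- start_key (a joint): Travel of the square start key (28 x 28 mm, its top 12 mm above the box top when up): 0 = up, 0.006 m = fully down. A spring brings it back up; starts to move at 1.5 N, fully down takes 5 N.
- start_top (a point): Centre of the flat top face of the start key; moves with it.
- stop_head (a joint): Travel of the mushroom-headed stop button (40 mm wide round head on a neck, top 23 mm above the box top): 0 = up, 0.006 m = down, same spring as the start key. Not to be pressed.
- stop_top (a point): Centre of the top of the stop button.
- gear: Loose steel gear lying flat near the -x side of switch_box, 60 dia over the teeth, 20 high (24 at the hub); origin at the centre of its underside.
- bearing: Loose steel ring lying flat near the -x side of starter, 40 outer dia, 14 high; origin at the centre of its underside.
- socket: Loose upright steel socket near the breaker_box, 26 dia, 32 high; origin at the centre of its underside.
- jar: Loose clear jar near the +x side of starter, 50 dia, 100 high; origin at the centre of its underside.
- flap_disc: Loose grinding disc lying flat towards the left side of the bench, 100 dia, 15 high; origin at the centre of its underside.
- spray: Loose white spray bottle towards the right side of the bench, 84 dia, 207 high; origin at the centre of its underside.
- driver: Loose screwdriver lying crosswise in front of the open bins at the back, 200 long; origin under its middle.
- stone_case: Loose oilstone case with blue lid, right side, 52 x 182 x 36 high; origin at the centre of its underside.
Not all that is in view belongs to the job. Leave any yellow look-alike of the breaker_box alone. What is shaped like the switch_box but brown or yellow is not meant.

How it is judged (in metres and radians):
On the way, in this order (a step that is already met when the one before it is completed fails the run):
1. the popped-out reset pin is pushed home (value of joint each of pin_a, pin_b above 0.0065 m), for 0.1 s.
2. the rocker is pressed over to on (value of joint rocker above 0.28 rad), for 0.1 s.
3. the start key is pressed fully down (value of joint start_key above 0.0045 m), for 0.1 s.
At the end, for the whole second after the job is handed in: Both reset pins home (at least 6.5 of 8 mm), rocker on (at least 0.28 of 0.36 rad), start key and stop button back up (within 1.5 mm), the switch box upright, at rest and within 20 mm of where it stood, everything loose within 25 mm of where it lay (all of step 1 and value of joint rocker above 0.28 rad and value of joint each of start_key, stop_head below 0.0015 m and distance of switch_box from where it was at the start of the episode below 0.02 m and height (world z) of switch_box below 0.008 m and angle between switch_box's own z axis and vertical below 0.1 rad and linear speed of switch_box below 0.02 m/s and distance of each of gear, bearing, socket, jar, flap_disc, spray, driver, stone_case from where it was at the start of the episode below 0.025 m); the robot touches nothing.
It fails at once if the stop button is pressed (more than 2 mm) (value of joint stop_head above 0.002 m).
It fails at once if the rocker is switched on while the reset pin is still out (value of joint rocker above 0.2 rad and value of joint pin_a below 0.0055 m).
It fails at once if the start key is pressed before the reset pin is home and the extractor is on (value of joint start_key above 0.003 m and (value of joint pin_a below 0.0055 m or value of joint rocker below 0.2 rad)).
It fails at once if the switch box is shifted by more than 20 mm, lifted or tipped (distance of switch_box from where it was at the start of the episode above 0.02 m or height (world z) of switch_box above 0.008 m or angle between switch_box's own z axis and vertical above 0.1 rad).
It fails at once if another loose thing is moved by more than 25 mm, or lifted (distance of any of gear, bearing, socket, jar, flap_disc, spray, driver, stone_case from where it was at the start of the episode above 0.025 m or height (world z) of any of gear, bearing, socket, jar, flap_disc, spray, driver, stone_case above 0.015 m).
It also fails if it takes over 45 s, if anything falls off the work surface, if the arm or the gripper's body presses on something with over 40 N, if the wrist force passes 120 N, or if a joint passes its speed limit or range.

## Working session

There is one attempt and no reset: what is moved stays moved. The work goes in short steps, each a Python script; the robot and the scene stay as the last script left them, time stands still between calls to the robot, and variables do not carry over. Pictures are saved under pics/ and viewed, at most 10 in all, crops included, and the job is handed in when it is done.

```bash
mkdir -p pics; ls; python3 - <<'E'
from plant import bot
import cv2
for n in("top","scene"):
    cv2.imwrite(f"pics/{n}0.png",cv2.resize(bot.camera(n),(800,600),interpolation=cv2.INTER_CUBIC)[:,:,::-1])
    print(n,bot.get_calibration(n))
print(bot.get_calibration("wrist"));print(bot.read_state())
E
```

```text
pics
top {'fx': 384.9632166487575, 'fy': 384.9632166487575, 'cx': 276.3926917712329, 'cy': 206.6587502679769, 'view': array([[ 2.35205450e-02, -9.99706448e-01,  5.81385843e-03,
         1.49682921e+01],
       [ 9.83269893e-01,  2.41837893e-02,  1.80542131e-01,
        -5.13946293e+02],
       [-1.80629734e-01,  1.47014264e-03,  9.83550069e-01,
        -1.02895788e+03],
       [ 0.00000000e+00,  0.00000000e+00,  0.00000000e+00,
         1.00000000e+00]])}
scene {'fx': 382.5233930412601, 'fy': 382.5233930412601, 'cx': 283.4073784231287, 'cy': 207.2798136294574, 'view': array([[-7.57133423e-01,  6.52985550e-01,  1.89433584e-02,
         3.90162249e+02],
       [-3.35471245e-01, -4.13532562e-01,  8.46433615e-01,
         9.75928619e+01],
       [ 5.60542615e-01,  6.34508228e-01,  5.32157200e-01,
        -1.50142309e+03],
       [ 0.00000000e+00,  0.00000000e+00,  0.00000000e+00,
         1.00000000e+00]])}
{'fx': 374.7574155406446, 'fy': 374.7574155406446, 'cx': 269.763370927231, 'cy': 209.92652248731054, 'T_tool_cam': array([[ 3.72719041e-04,  9.54657276e-01,  2.97706814e-01,
         
[... 266 characters left out ...]
+00]])}
{'t': 0.1, 'joint_pos': array([-9.03877393e-01,  3.59312337e-01,  1.11758141e-02, -2.70147472e-04,
       -1.22410771e+00, -2.88100941e-01]), 'qvel': array([ 0.00067585, -0.00223461,  0.00110624,  0.00086965,  0.0006875 ,
       -0.00134085]), 'tau': array([-1.61977496e-03, -5.84163773e+01,  2.93752098e+01,  7.01556042e+00,
        1.02057066e-02, -5.85200632e-05]), 'tcp_pos': array([ 249.44011669, -626.76506334,  225.73621701]), 'eef_rot': array([-1.88233278e-01,  9.82124072e-01,  7.01342004e-04, -2.19909756e-04]), 'contact_force': array([ 0.07930864,  0.06780459, -0.07513419]), 'moment': array([-0.02011005,  0.01015034, -0.02233198]), 'finger_force': 0.0, 'width': 87.6934628928773}
```

View pics/top0.png

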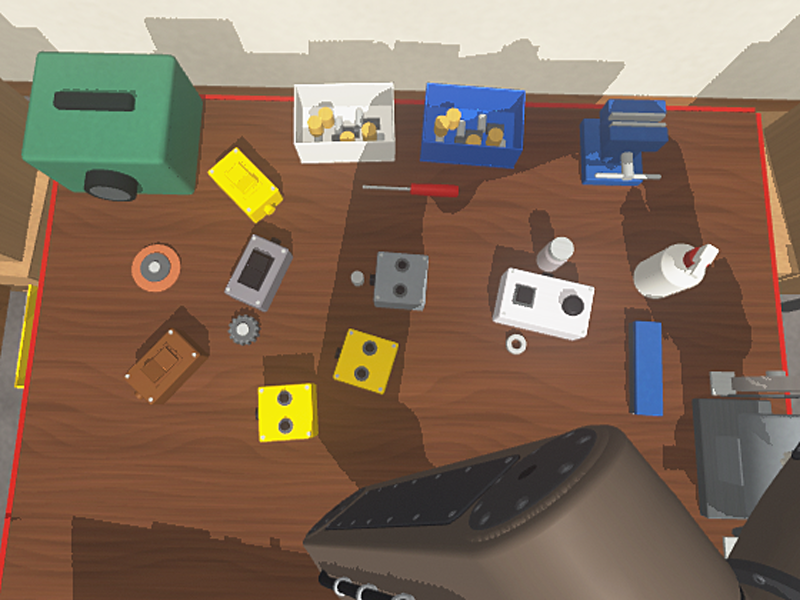

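View pics/scene0.png

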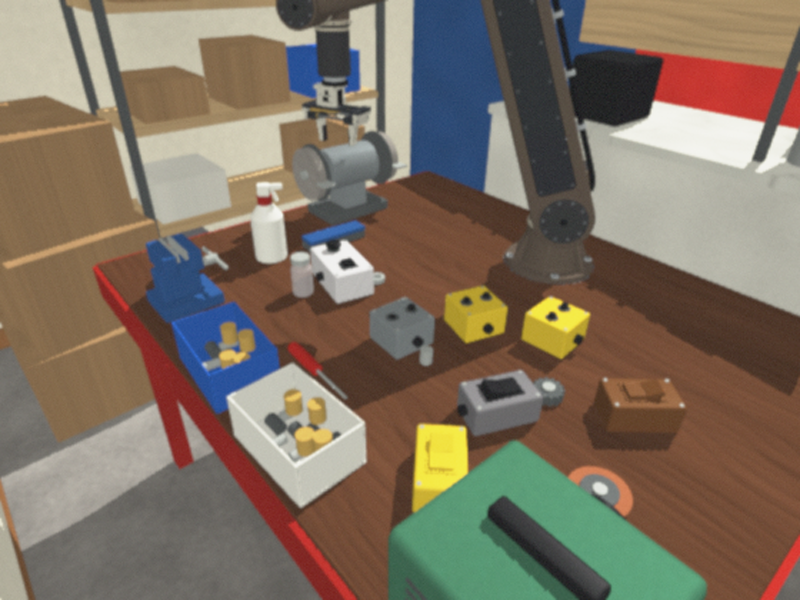

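The top view (800x600) shows the grey breaker with its pins at (402,265) and (400,290). The switch box's rocker is near (258,270), the start key at (524,295) and the stop at (572,305). I'll enlarge both regions and localise roughly.

```bash
cat > h.py <<'E'
import numpy as np, cv2
from plant import bot
from scipy.spatial.transform import Rotation as R
def pix2w(u,v,z,cal,V=None):
    V=cal["view"] if V is None else V
    d=np.array([(u-cal["cx"])/cal["fx"],-(v-cal["cy"])/cal["fy"],-1.])
    Ri=V[:3,:3].T; c=-Ri@V[:3,3]; d=Ri@d
    return c+d*(z-c[2])/d[2]
def wview(s,cal):
    T=np.eye(4);T[:3,:3]=R.from_quat(s["eef_rot"]).as_matrix();T[:3,3]=s["tcp_pos"]
    return np.linalg.inv(T@cal["T_tool_cam"])
def down(a):  # tool z down, tool y (closing) at angle a from world x
    y=np.array([np.cos(a),np.sin(a),0]);z=np.array([0,0,-1.]);x=np.cross(y,z)
    return R.from_matrix(np.stack([x,y,z],1)).as_quat()
E
python3 - <<'E'
from h import *
c=bot.get_calibration("top")
for n,u,v,z in[("pin up-img",402,265,76),("pin low-img",400,290,76),("rocker ctr",258,268,70),("key",524,295,87),("stop",572,305,98),("gear",243,328,22),("spray",660,280,100)]:
    print(n,pix2w((u+.5)*.7-.5,(v+.5)*.7-.5,z,c).round(1))
im=bot.camera("top")
a=im[155:225,150:310]; cv2.imwrite("pics/c1.png",cv2.resize(a,(800,350),interpolation=cv2.INTER_CUBIC)[:,:,::-1])
im=bot.camera("scene")[195:310,210:390]
cv2.imwrite("pics/c2.png",cv2.resize(im,(720,460),interpolation=cv2.INTER_CUBIC)[:,:,::-1])
E
```

```text
pin up-img [567.8  15.4  76. ]
pin low-img [518.8  18.2  76. ]
rocker ctr [556.4 292.8  70. ]
key [ 512.9 -215.5   87. ]
stop [ 494.  -301.8   98. ]
gear [445.2 326.3  22. ]
spray [ 545.2 -467.9  100. ]
```

View pics/c1.png

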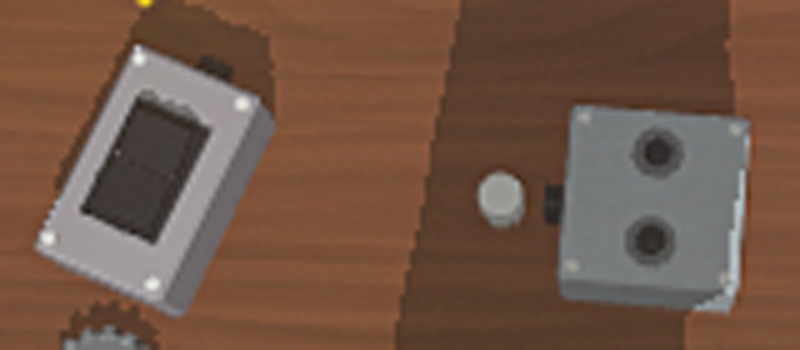

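View pics/c2.png

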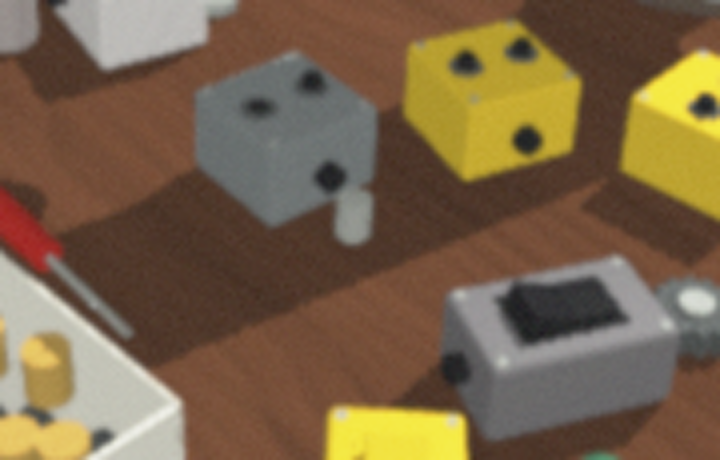

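The scene crop shows the robot-side breaker pin at (312,80) standing taller than the one at (258,105). The rocker is raised at the far end. Next I'll take wrist views over each box with the gripper closed.

```bash
python3 - <<'E'
from h import *
import pickle
bot.move_gripper(0)
D={};cal=bot.get_calibration("wrist")
for n,p,a in[("starter",(500,-258,230),np.pi/2),("breaker",(543,17,220),np.pi/2),("switch",(556,293,220),1.10)]:
    bot.move_ptp(p,down(a)); bot.pause(.3)
    s=bot.read_state(); im=bot.camera("wrist"); D[n]=(wview(s,cal),im)
    cv2.imwrite(f"pics/w_{n}.png",cv2.resize(im,(800,600),interpolation=cv2.INTER_CUBIC)[:,:,::-1])
    print(n,s["t"],s["tcp_pos"],s["joint_pos"].round(2),s["width"])
pickle.dump(D,open("D.pkl","wb"))
E
```

```text
starter 3.5583 [ 499.81344365 -258.49857906  229.91230082] [-0.13  0.17 -0.23  0.   -1.16 -1.44] 0.780235112759795
breaker 4.9833 [543.02058358  16.07288972 220.00626941] [ 0.39  0.15 -0.29  0.   -1.13 -1.96] 0.21515819618825407
switch 6.4083 [556.28839993 292.13963613 220.27580392] [ 0.79  0.29 -0.11  0.   -1.18 -2.84] 0.4821843687127122
```

View pics/w_starter.png

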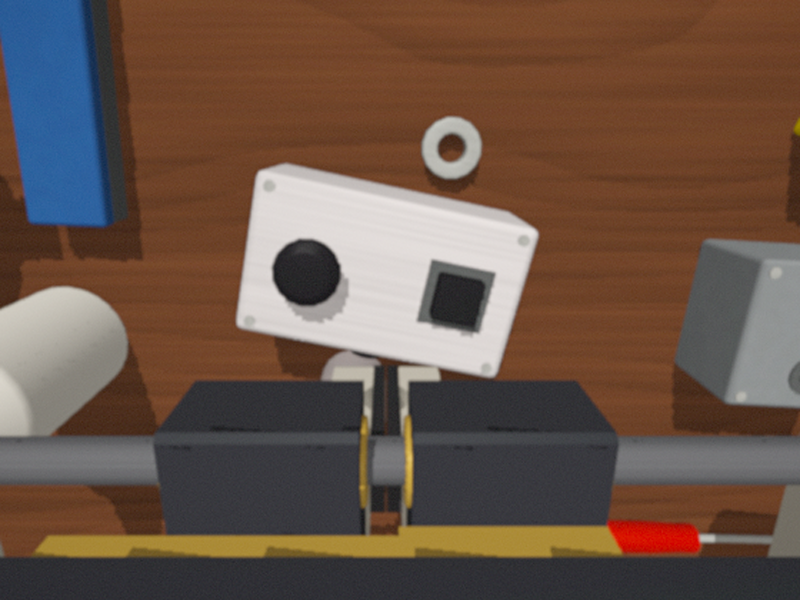

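View pics/w_breaker.png

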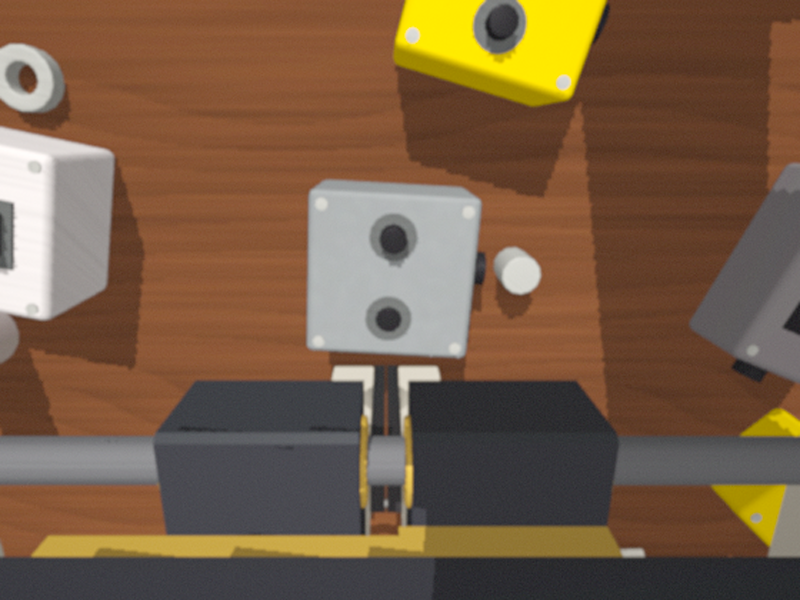

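View pics/w_switch.png

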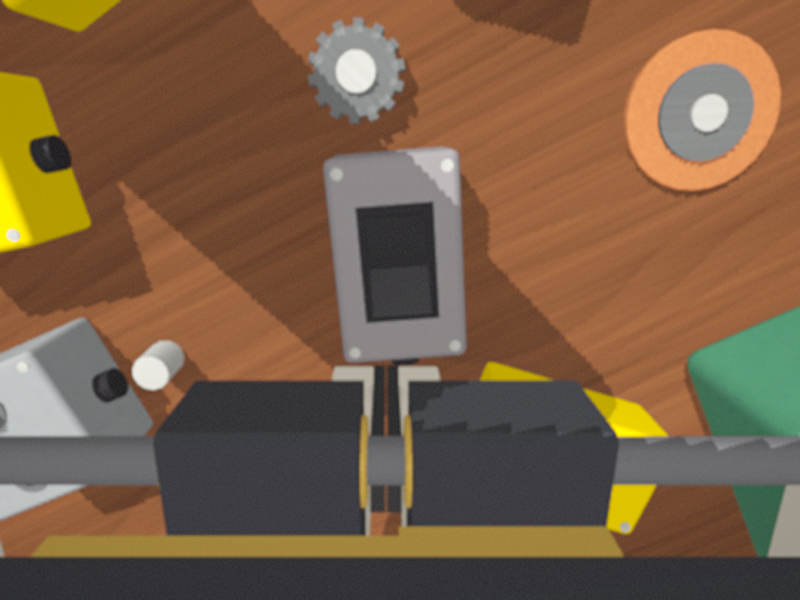

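In the wrist views, robot side up, the popped pin is the bigger one at (393,239), the home pin is at (388,319), the start key at (458,301) and the stop at (306,272). The rocker spans (358..438, 205..320), with switch box screws at (336,175), (447,166), (355,353) and (455,345).

```bash
python3 - <<'E'
from h import *
import pickle
D=pickle.load(open("D.pkl","rb"));cw=bot.get_calibration("wrist");ct=bot.get_calibration("top")
def w(n,u,v,z): return pix2w((u+.5)*.7-.5,(v+.5)*.7-.5,z,cw,D[n][0])[:2]
def rect(n,q,z):
    P=np.array([w(n,u,v,z) for u,v in q]); print(n,"ctr",P.mean(0).round(1),"sides",[np.linalg.norm(P[i]-P[j]).round(1) for i,j in((0,1),(2,3),(0,2),(1,3))],
     "ang of far-near",[np.round(np.arctan2(*(P[i+2]-P[i])[::-1]),3) for i in(0,1)], "ang left-right",[np.round(np.arctan2(*(P[i]-P[i+1])[::-1]),3) for i in(0,2)])
rect("breaker",[(321,204),(469,212),(318,341),(455,348)],70)
a,b=w("breaker",393,239,82),w("breaker",388,319,74);print("pins",a,b,np.linalg.norm(a-b),(a+b)/2)
rect("switch",[(336,175),(447,166),(355,353),(455,345)],60)
print("rocker pivot",(w("switch",369,268,66)+w("switch",437,263,66))/2)
rect("starter",[(269,186),(524,241),(250,321),(486,368)],75)
k,s=w("starter",458,301,87),w("starter",306,272,98);print("key,stop",k,s,np.linalg.norm(k-s),(k+s)/2)
# top camera cross-check
t=lambda u,v,z:pix2w(150+(u+.5)/5-.5,155+(v+.5)/5-.5,z,ct)[:2].round(1)
print("top: pins",t(650,240,82),t(658,152,74),"switch ctr",np.mean([t(*q,60) for q in[(138,60),(241,103),(152,284),(47,238)]],0))
E
```

```text
breaker ctr [545.5  20.5] sides [np.float64(84.9), np.float64(84.9), np.float64(84.1), np.float64(84.2)] ang of far-near [np.float64(-0.059), np.float64(-0.058)] ang left-right [np.float64(-1.626), np.float64(-1.627)]
pins [519.11097783  21.5359515 ] [569.33435898  18.79628037] 50.29804977958177 [544.22266841  20.16611593]
switch ctr [556.9 302.2] sides [np.float64(64.5), np.float64(64.3), np.float64(112.1), np.float64(111.7)] ang of far-near [np.float64(-0.39), np.float64(-0.391)] ang left-right [np.float64(-1.964), np.float64(-1.957)]
rocker pivot [557.43644867 304.77536064]
starter ctr [ 505.4 -258.4] sides [np.float64(152.4), np.float64(151.5), np.float64(84.0), np.float64(84.0)] ang of far-near [np.float64(-0.206), np.float64(-0.216)] ang left-right [np.float64(-1.783), np.float64(-1.783)]
key,stop [ 513.81576372 -214.51234184] [ 493.32247333 -301.65164322] 89.51666211520899 [ 503.56911852 -258.08199253]
top: pins [518.3  19. ] [569.3  15.6] switch ctr [555.075 300.325]
```

Sizes (50.3 mm pin spacing, 89.5 mm key to stop, 64x112 mm screws) and both cameras agree to about 2 mm. I'll press the pin and rocker with force guarding.

```bash
cat >> h.py <<'E'
def press(xy,a,z0,zmin,fmax,hold=.3):
    q=down(a); bot.move_ptp((*xy,z0+60),q); bot.line_to((*xy,z0),120); bot.pause(.2)
    f0=bot.read_state()["contact_force"]; z=z0; tr=[]
    while z>zmin:
        z-=1; bot.line_to((*xy,z),25); s=bot.read_state(); f=s["contact_force"]-f0
        tr.append((round(s["tcp_pos"][2],1),round(f[2],1)))
        if f[2]>fmax: break
    bot.pause(hold); s=bot.read_state(); f=s["contact_force"]-f0
    bot.line_to((*xy,z0+60),120)
    print(tr,"held z",s["tcp_pos"].round(1),"f",f.round(1),"t",bot.read_state()["t"]); return s["tcp_pos"][2]
E
python3 - <<'E'
from h import *
z=press((518.8,20.5),np.pi/2-.06,88,72,14)
if 72<z<75.5: press((576.9,293.6),np.pi/2-.39,84,64.5,14)
E
```

```text
[(np.float64(87.2), np.float64(-0.4)), (np.float64(85.9), np.float64(0.1)), (np.float64(84.9), np.float64(0.8)), (np.float64(83.9), np.float64(0.1)), (np.float64(82.9), np.float64(-0.7)), (np.float64(82.0), np.float64(0.5)), (np.float64(81.0), np.float64(1.2)), (np.float64(80.0), np.float64(1.9)), (np.float64(78.9), np.float64(1.7)), (np.float64(77.9), np.float64(0.7)), (np.float64(76.9), np.float64(1.3)), (np.float64(75.9), np.float64(1.4)), (np.float64(74.9), np.float64(1.2)), (np.float64(74.2), np.float64(4.4)), (np.float64(74.0), np.float64(12.1)), (np.float64(73.8), np.float64(21.8))] held z [518.9  20.5  73.7] f [-9.4  0.8 21.7] t 13.4917
[(np.float64(83.2), np.float64(-0.3)), (np.float64(81.9), np.float64(-0.7)), (np.float64(80.8), np.float64(-0.7)), (np.float64(79.9), np.float64(-0.5)), (np.float64(78.9), np.float64(0.2)), (np.float64(77.9), np.float64(-0.0)), (np.float64(77.1), np.float64(0.2)), (np.float64(76.2), np.float64(1.8)), (np.float64(75.1), np.float64(2.3)), (np.float64(74.0), np.float64(0.4)), (np.float64(72.9), np.float64(1.7)), (np.float64(71.9), np.float64(1.8)), (np.float64(70.8), np.float64(1.3)), (np.float64(69.8), np.float64(0.8)), (np.float64(68.8), np.float64(1.0)), (np.float64(67.9), np.float64(2.2)), (np.float64(67.6), np.float64(5.9)), (np.float64(67.5), np.float64(13.1)), (np.float64(67.4), np.float64(18.7))] held z [577.  293.5  67.3] f [-5.8 -3.1 18.9] t 21.2833
```

Both reached hard stops at the expected heights (74 and 67 mm). Next is the start key, then a check picture.

```bash
python3 - <<'E'
from h import *
press((513.8,-215),np.pi/2-.21,93,79,12)
s=bot.read_state(); bot.move_ptp((300,-560,230),down(np.pi/2)); bot.pause(.3)
im=bot.camera("top"); print(bot.read_state()["t"])
cv2.imwrite("pics/end.png",cv2.resize(im[130:260,60:480],(800,248),interpolation=cv2.INTER_CUBIC)[:,:,::-1])
E
```

```text
[(np.float64(92.2), np.float64(-0.0)), (np.float64(90.9), np.float64(-0.0)), (np.float64(89.9), np.float64(0.4)), (np.float64(88.9), np.float64(-0.7)), (np.float64(87.9), np.float64(-0.4)), (np.float64(87.1), np.float64(2.0)), (np.float64(86.1), np.float64(2.4)), (np.float64(85.1), np.float64(3.5)), (np.float64(84.1), np.float64(3.3)), (np.float64(83.1), np.float64(2.6)), (np.float64(82.1), np.float64(4.0)), (np.float64(81.3), np.float64(5.9)), (np.float64(81.1), np.float64(14.2))] held z [ 514.  -215.    81.1] f [-2.9  1.4 13.8] t 28.3
30.175
```

View pics/end.png

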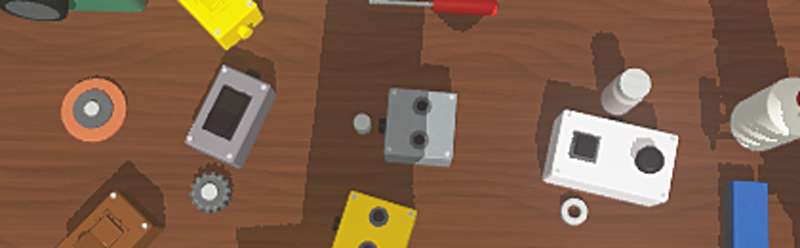

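The switch box at (230,115), breaker pins at (421,105) and (418,140), and starter at (610,155) are all in place, and the loose parts have not moved. Handing in.

```bash
python3 -c "
from plant import bot
print(bot.close_job())"
```

```text
the job is handed in; nothing more can be done
None
```

I pressed the reset pin home, then the rocker on, then the start key fully down and released it; each press reached its hard stop at the expected height, the last picture showed nothing disturbed, and the job is handed in at about 30 s of the 45 s (no verdict was returned).

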